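# Clip a grip onto the light-box flap and hold it at the pointer

### The arm

A 6-joint arm with a two-finger parallel gripper is mounted at the origin on the work surface. World frame = base frame: x ahead of the robot, y to its left, z up, the work surface at z = 0. Lengths are in m, angles in rad, forces in N, time in s.
With the tool pointing down it reaches from about 0.3 to 0.75 m from the base axis. Payload 8.5 kg.
Tool frame: the origin (TCP) lies midway between the tips of the shut fingers; the grasp point (between the pads) lies ctrl.hold_point_z behind it (ctrl.hold_point_z is the distance from the TCP to the grasp point, in m); z points along the fingers, y is the line along which they close (so a half turn about z gives the same grasp; the last joint's range is limited). The gripper opens to 88 mm and grips with 3 to 60 N. Pads are 18 mm wide; open, the fingers measure 123 mm over their backs; the gripper's body (75 mm by 187 mm) begins 45 mm behind the grasp point.
Start: joints at [1.009, 0.381, 1.297, -0, 1.464, -0.215], TCP at [0.187, 0.517, 0.239] pointing down, gripper open.
Joint ranges: [-3.11, 3.11], [-0.89, 2.33], [0.22, 2.48], [-1.42, 4.56], [0.17, 2.85], [-2.88, 2.88]. Speed limits (rad/s): [2.39, 2.39, 3.14, 3.14, 3.14, 3.14].

### API

Orientations are given as a unit quaternion [x, y, z, w].
In Python, from plant import ctrl gives the robot as it stands.
- The arm moves only by the shell command python3 -m inch 'ROWS'. ROWS is JSON, a list of rows, each an object of numbers: "x", "y", "z": the shift along the world's x, y, z as a fraction of full scale; "roll": the turn about the world's z as a fraction of full scale; "hand": the closure, from -1 (fully open) to 1 (shut). A call has 1 to 20 rows; each row is the pose to reach, as a shift and turn from the pose commanded when the call began, turning the shorter way round; what a row does not reach only later rows make up. Full scale, the value 1, is 0.3 m for a shift and pi rad for a turn. A row lasts 1/12 s, in which the tool goes at most 41.7 mm and 7.16 degrees, less where a joint would pass 70% of its speed; a pose out of reach is approached as far as the arm can. A call with a number of a shift or a turn outside -1 to 1 is refused whole. A call with a gripper value outside its range is refused whole. The fingers move at their own pace and stop on an object; the grip force is fixed at half the most. Time passes only in rows, so rows that repeat a pose let the fingers close. It gives the time, the measured TCP pose, the force, the opening and the grip force at its end, in the units of the state.
- ctrl.sense(): the state, without advancing time (a new reading comes with each control period).
- ctrl.get_image(name): name is "scene" or "side" or "wrist"; returns a dict with "pixels" (420x560x3 uint8, red, green, blue), "mtx" (3x3 intrinsics, pixels), "rvec" (rotation vector, rad) and "tvec" (3), from world to camera coordinates, as OpenCV has them. Camera axes: x right, y down, z forward; pixel columns grow to the right and rows downward; lengths in m; the calibration is good to about 2 mm. A picture is of the moment at which its call begins. There is no depth.
- ctrl.sign_off(): hands the job in; it is judged then, once.
Trained networks look in a picture, given as the dict that the camera call returned (one of the last four; its "shot" number tells which), for a name from the list of things; names that differ only in an ending like _2 or _b are one class to them, and where a whole thing is asked for, a point or a joint stands for the part that bears it (a point fixed in the world has none). Each returns a list of dicts, best first, with "score" (0 to 1); they miss things now and then, are a little off and sometimes report something else, mostly with a low value. They report only what shows in the picture. A call takes as long as a camera call.
- ctrl.spot_in(picture, target): "at" ([x, y, z] in m, in world coordinates, good to about 4 mm: the middle of the surface that is visible of it).
- ctrl.masks_of(picture, target): "mask" (420x560 bool, what is visible of it).
The state is a dict: "time": time; "joint_positions": joint angles; "qvel": joint speeds; "joint_efforts": joint torques, N m; "eef_pos": TCP position; "ee_rot": TCP orientation; "contact_force": force on the tool from outside, world axes, zero at the start; "torque": the same for the moment, N m; "opening": finger opening in m; "grip_force": force on a finger pad.
Only numpy, scipy, OpenCV 4.12 (cv2) and the standard library are available. Lean on these libraries where they do the work, as an engineer would, in place of code of your own. Each camera call takes 0.05 s, during which the arm holds its last target. There are 200 camera calls.

### The job

The pull knob of the light box's amber front flap is missing. Squeeze open the red sprung clip parked on the rail, push it well down over the middle of the flap's top edge and let go so that it closes there, then take hold of the clip again and swing the flap out by it until it lines up with the orange pointer. The program finishes while you are still holding the flap there by the clip alone; do not let the flap drop open, and leave the pointer and the other things where they are.

Things in the scene. Friction and masses are not known exactly. Their poses are not given: they have to be found in the camera images.
- clip_red_pivot (a point): Middle of the pivot pin of the RED sprung clip (bulldog type, loose, 80 g). Axes: z up towards the levers, y along the pin, x across the jaws; symmetric in x and in y. A steel middle block, 9 mm in x, 44 mm in y, reaches from 26 mm below the pin to 10 mm above; its flat 44 mm ends (+y, -y) can be gripped without opening the jaws. Starts clipped on the rail, pin 116 mm above the bench.
- clip_red_levers (a point): Point 22 mm above the red clip's pin, between its two levers (36 mm wide in y, tops 38 mm above the pin and splayed to 37 mm outside width in x). Squeezing the levers together in x opens the jaws: 10 N does it, 25 to 30 N holds them firmly at the stop, where the levers stand parallel, 15 mm over the outside. Let go, they spring back and the jaws shut.
- clip_red_stop (a point): Underside of the red clip's middle block, 26 mm below the pin: it rests on the top edge of the clipped plate. The rubber jaw tips reach 22 mm further down. Levers squeezed, the tips stand 33 mm apart inside and 44 mm outside, evenly about the middle; let go, they pinch a 5 mm plate with about 4 N.
- clip_blue_pivot (a point): The same point of an identical BLUE clip, parked on the same rail about 100 mm from the red one; leave it. The two may be either way round.
- rail: Fixed clip rail: wooden foot 70 mm (x) by 210 mm (y) by 12 mm, and on it an upright aluminium plate, 5 mm thick in x, 200 mm long in y, top edge 90 mm above the bench. Origin at the bench under its centre.
- lightbox: Fixed grey sheet-metal light box, 200 mm (x) by 240 mm (y), roof 116 mm above the bench (42 mm below the flap edge), starting 70 mm behind the front. Origin at the bench under its centre; its front with the amber flap is on the -x side, the orange pointer just outside its +y side wall.
- flap_edge (a point): Middle of the top edge of the amber flap, a sheet 5 mm thick (x), 220 mm wide (y), 130 mm tall from hinge to top edge (z), about 0.3 kg, with a white strip along the top edge. Axes: z from the hinge up to the edge, x through the thickness pointing into the box, y along the hinge. Closed, the edge stands about 158 mm above the bench.
- flap_hinge (a point): Middle of the flap's hinge line (along y), 28 mm above the bench, 130 mm below the flap's top edge.
- flap (a joint): Flap angle in rad: 0 closed (leaning 0.06 rad back into the box, where it rests on its stop), growing as the top edge swings out to -x, away from the box; stop at 1.3. Beyond about 0.06 it falls outward by its own weight if not held.
- pointer (a joint): Angle of the orange pointer arm, on the same hinge axis and measured from the same zero as flap: the flap is lined up when both values are equal. Stiff; 0.38 to 0.68 at the start.
- pointer_tip (a point): Ball at the tip of the orange pointer arm, 125 mm from the hinge line, 136 mm to the +y side of the flap's middle. Its z axis points from the hinge to the tip.
- wash_bottle: White wash bottle, 70 mm across, 190 mm tall; origin at the middle of its underside. Leave it.
- beaker: Glass beaker, 72 mm across, 90 mm tall; origin under its middle. Leave it.
- jar: Amber jar, 60 mm across, 80 mm tall; origin under its middle. Leave it.
- mortar: White bowl, 90 mm across, 50 mm tall; origin under its middle. Leave it.
- pen: Blue pen, 130 mm long, lying flat; origin at its underside's middle. Leave it.
- eraser: White eraser, 50 by 22 by 12 mm; origin under its middle. Leave it.

How it is judged:
On the way:
1. The red clip has closed on the middle of the flap's top edge, hand off it (x of clip_red_pivot in the frame of flap_edge between -0.015 and 0.015 m and y of clip_red_pivot in the frame of flap_edge between -0.05 and 0.05 m and z of clip_red_pivot in the frame of flap_edge between 0.008 and 0.044 m and angle between the x axis of clip_red_pivot and the x axis of flap_edge, either way round below 0.35 rad and contact force between clip_red and flap above 1 N and contact force between the fingers and clip_red below 0.1 N and value of joint flap below 0.2 rad), for 0.2 s.
At the end, for the whole second after the job is handed in: The flap stands still within 4 degrees (0.07 rad) of the orange pointer, with the red clip on the middle (within 50 mm) of its top edge, its stop within 18 mm of the edge and not twisted on it by over 0.6 rad; the fingers hold the clip and no part of the robot touches the flap itself (x of clip_red_pivot in the frame of flap_edge between -0.025 and 0.025 m and y of clip_red_pivot in the frame of flap_edge between -0.05 and 0.05 m and z of clip_red_pivot in the frame of flap_edge between 0.008 and 0.044 m and angle between the x axis of clip_red_pivot and the x axis of flap_edge, either way round below 0.6 rad and contact force between clip_red and flap above 1 N and angle between the z axis of flap_edge and the z axis of pointer_tip, either way round below 0.07 rad and velocity of joint flap between -0.05 and 0.05 rad/s and contact force between the fingers and clip_red above 1 N and contact force between each of the arm, the fingers and flap below 0.2 N); the arm keeps its last pose, push and grip.
It fails at once if the flap drops open (value of joint flap above 0.95 rad).
It fails at once if the orange pointer is moved (distance of pointer_tip from where it was at the start of the episode above 0.008 m).
It fails at once if another thing is disturbed (distance of any of clip_blue_pivot, wash_bottle, beaker, jar, mortar, pen, eraser from where it was at the start of the episode above 0.03 m).
It also fails if it takes over 61 s, if anything falls off the work surface, if the arm or the gripper's body presses on something with over 40 N, if the wrist force passes 120 N, or if a joint passes its speed limit or range.

## Working session

There is one attempt and no reset: what is moved stays moved. The work goes in short steps, Python scripts to look and compute and a shell command to move; the robot and the scene stay as the last step left them, time stands still between calls to the robot, and variables do not carry over. Pictures are saved under pics/ and viewed, at most 10 in all, crops included, and the job is handed in when it is done.

```bash
ls; mkdir -p pics; cat > h.py <<'E'
import numpy as np, cv2
from plant import ctrl
def proj(im,P):
    p,_=cv2.projectPoints(np.array(P,float).reshape(-1,1,3),im["rvec"],im["tvec"],im["mtx"],None); return p[:,0]
def ray(im,uv):
    R,_=cv2.Rodrigues(np.array(im["rvec"],float)); t=np.array(im["tvec"],float).ravel()
    d=R.T@np.linalg.inv(im["mtx"])@np.array([uv[0],uv[1],1.]); return -R.T@t,d/np.linalg.norm(d)
def tri(obs):
    A=np.zeros((3,3));b=np.zeros(3)
    for im,uv in obs:
        c,d=ray(im,uv);M=np.eye(3)-np.outer(d,d);A+=M;b+=M@c
    return np.linalg.solve(A,b)
def save(im,n): cv2.imwrite(f"pics/{n}.png",im["pixels"][:,:,::-1])
E
python3 - <<'E'
from h import *
s=ctrl.sense();print(s["eef_pos"],s["ee_rot"],s["opening"],ctrl.hold_point_z,s["time"])
ims={n:ctrl.get_image(n) for n in("scene","side","wrist")}
big=np.hstack([ims["scene"]["pixels"],ims["side"]["pixels"]])
for n,im in ims.items():
    save(im,n+"0")
    for t in("clip_red_pivot","clip_red_levers","clip_blue_pivot","flap_edge","pointer_tip","rail","lightbox","wash_bottle"):
        for r in ctrl.spot_in(im,t)[:2]: print(n,t,np.round(r["at"],3),round(r["score"],2))
E
```

```text
pics
[0.18679344 0.51701732 0.23813683] [ 1.72524904e-01  9.85004886e-01 -6.73116476e-04 -2.80414516e-04] 0.08798719241186315 0.0187 0.0
scene clip_red_pivot [0.52  0.371 0.128] 0.6
scene clip_red_levers [0.523 0.37  0.126] 0.88
scene clip_blue_pivot [0.519 0.269 0.126] 0.83
scene flap_edge [ 0.579 -0.198  0.111] 0.9
scene pointer_tip [ 0.54  -0.066  0.097] 0.39
scene rail [0.524 0.325 0.009] 0.69
scene lightbox [ 0.672 -0.168  0.115] 0.59
scene lightbox [0.52  0.37  0.128] 0.21
scene wash_bottle [0.714 0.137 0.127] 0.95
scene wash_bottle [ 0.581 -0.196  0.109] 0.62
side clip_red_pivot [0.521 0.356 0.122] 0.59
side clip_red_levers [ 0.571 -0.212  0.103] 0.55
side clip_red_levers [0.514 0.354 0.119] 0.51
side clip_blue_pivot [0.51  0.262 0.122] 0.53
side flap_edge [ 0.576 -0.215  0.1  ] 0.6
side flap_edge [0.513 0.262 0.122] 0.37
side pointer_tip [ 0.535 -0.071  0.094] 0.46
side rail [0.512 0.292 0.014] 0.61
side lightbox [ 0.64  -0.214  0.115] 0.97
side lightbox [0.51  0.291 0.013] 0.3
side wash_bottle [0.686 0.103 0.1  ] 0.93
wrist pointer_tip [0.485 0.392 0.007] 0.51
wrist rail [0.488 0.392 0.012] 0.88
```

View pics/scene0.png

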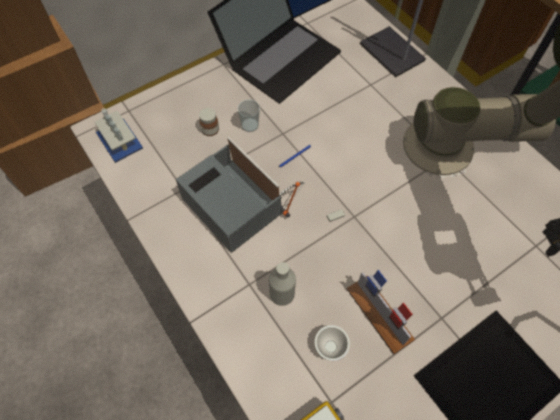

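View pics/side0.png

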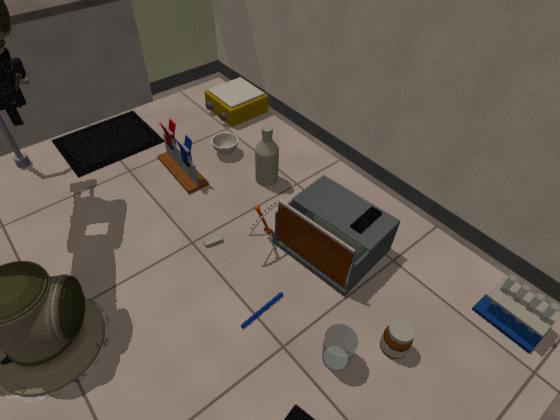

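The scene view shows the red clip at about (401,315), the blue one at (376,282), the flap edge from (231,143) to (278,190), and the pointer from (287,212) to (299,184). In the side view, red is at (170,130), the flap edge runs from (276,207) to (352,252), and the pointer is at (262,215). I'll zoom in.

```bash
python3 - <<'E'
import cv2,numpy as np
a=cv2.imread("pics/scene0.png");b=cv2.imread("pics/side0.png")
def c(i,x,y,w=100,h=75,): return cv2.resize(i[y:y+h,x:x+w],(400,300),interpolation=cv2.INTER_CUBIC)
cv2.imwrite("pics/z0.png",np.vstack([np.hstack([c(a,340,260),c(a,220,135)]),np.hstack([c(b,140,115),c(b,250,190,120,90)])]))
E
```

```text
(no output)
```

View pics/z0.png

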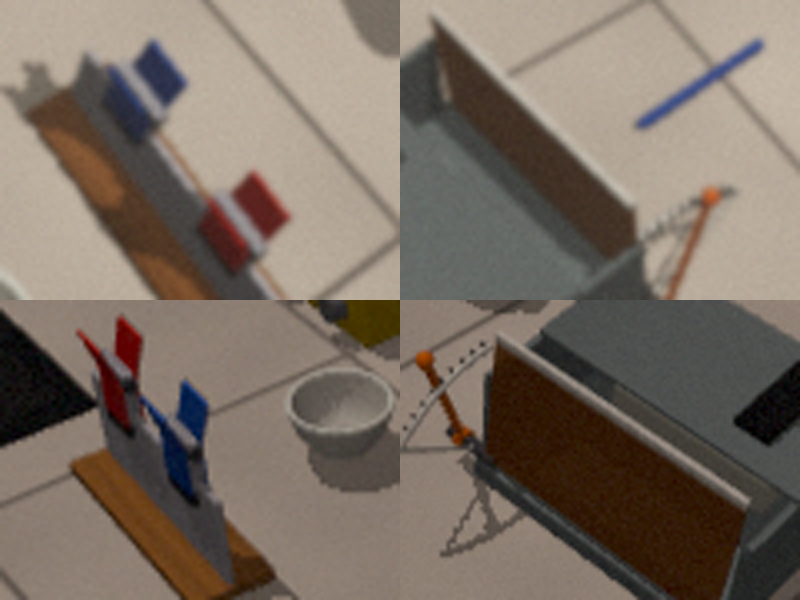

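```bash
python3 - <<'E'
from h import *
a=ctrl.get_image("scene");b=ctrl.get_image("side")
for n,u,v in [("edge+y",(278.2,186.7),(280,201.7)),("edge-y",(228.5,138.7),(354.1,250.6)),("ball",(297.7,183.7),(257.5,207.7)),
 ("redblock",(398.2,315.5),(169.5,131.7)),("blueblock",(376,285.5),(186.2,148.2))]:
    P=tri([(a,u),(b,v)]);print(n,P.round(4),(proj(a,P)-u).round(1),(proj(b,P)-v).round(1))
E
```

```text
edge+y [ 0.5675 -0.0908  0.1493] [[-0.6 -0.1]] [[-0.7  0. ]]
edge-y [ 0.5945 -0.3055  0.1511] [[-0.7 -0.2]] [[-1.   0.1]]
ball [ 0.5157 -0.0699  0.1448] [[-0.4 -0. ]] [[-0.5 -0. ]]
redblock [0.522  0.3664 0.1187] [[ 0.3 -0. ]] [[0.3 0. ]]
blueblock [0.5189 0.2733 0.1147] [[-1.2  0.1]] [[-1.1 -0.1]]
```

```bash
R='{"x":0.8,"y":-0.5,"z":0.15,"roll":-0.39,"hand":-1}'; python3 -m inch '[{"x":0.8,"y":-0.5,"z":0.15,"roll":-0.39,"hand":-1},{"x":0.8,"y":-0.5,"z":0.15,"roll":-0.39,"hand":-1},{"x":0.8,"y":-0.5,"z":0.15,"roll":-0.39,"hand":-1},{"x":0.8,"y":-0.5,"z":0.15,"roll":-0.39,"hand":-1},{"x":0.8,"y":-0.5,"z":0.15,"roll":-0.39,"hand":-1},{"x":0.8,"y":-0.5,"z":0.15,"roll":-0.39,"hand":-1},{"x":0.8,"y":-0.5,"z":0.15,"roll":-0.39,"hand":-1},{"x":0.8,"y":-0.5,"z":0.15,"roll":-0.39,"hand":-1},{"x":0.8,"y":-0.5,"z":0.15,"roll":-0.39,"hand":-1},{"x":0.8,"y":-0.5,"z":0.15,"roll":-0.39,"hand":-1},{"x":0.8,"y":-0.5,"z":0.15,"roll":-0.39,"hand":-1},{"x":0.8,"y":-0.5,"z":0.15,"roll":-0.39,"hand":-1},{"x":0.8,"y":-0.5,"z":0.15,"roll":-0.39,"hand":-1},{"x":0.8,"y":-0.5,"z":0.15,"roll":-0.39,"hand":-1}]'
python3 - <<'E'
from h import *
w=ctrl.get_image("wrist");save(w,"w1")
c,d=ray(w,(280,210));print("cam",c.round(3),d.round(3))
np.savez("w1.npz",**{k:w[k] for k in("mtx","rvec","tvec")})
for t in("clip_red_pivot","clip_red_levers","clip_blue_pivot"):
    for r in ctrl.spot_in(w,t)[:2]: print(t,np.round(r["at"],3),round(r["score"],2))
E
```

```text
time: 2.62
eef_pos: [0.4268, 0.3674, 0.2838]
ee_rot: [0.707, 0.708, 0.0, 0.0]
contact_force: [0.2, 0.3, 0.1]
opening: 0.0876
grip_force: 0.0
cam [0.425 0.448 0.431] [ 0.019 -0.299 -0.954]
clip_red_pivot [0.524 0.367 0.126] 0.82
clip_red_pivot [0.512 0.338 0.009] 0.52
clip_red_levers [0.524 0.371 0.125] 0.67
clip_red_levers [0.694 0.306 0.032] 0.43
clip_blue_pivot [0.511 0.271 0.122] 0.81
```

View pics/w1.png

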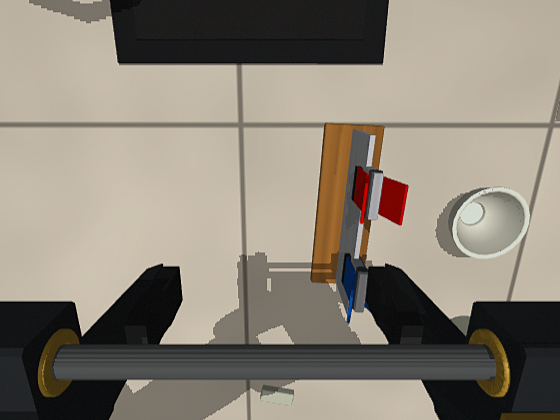

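The red block's top is centred at about (375,196), the blue block at (362,287), and the foot's left edge runs from (326,124) to (312,281).

```bash
python3 - <<'E'
from h import *
w=dict(np.load("w1.npz"))
def at(uv,z):
    c,d=ray(w,uv);return (c+d*(z-c[2])/d[2])[:2].round(4)
for uv,z in [((373.5,170),.126),((376,221),.126),((375,196),.126),((360.5,262),.126),((364,312),.126),((326,124),.012),((312,281),.012),((384,127),.012),((408,183),.154),((402,225),.154)]: print(uv,z,at(uv,z))
a=ctrl.get_image("scene")
print(tri([(w,(375,196)),(a,(398.2,315.5))]))
E
```

```text
(373.5, 170) 0.126 [0.5139 0.3898]
(376, 221) 0.126 [0.5207 0.3419]
(375, 196) 0.126 [0.5175 0.366 ]
(360.5, 262) 0.126 [0.5096 0.2998]
(364, 312) 0.126 [0.5177 0.2436]
(326, 124) 0.012 [0.4867 0.4222]
(312, 281) 0.012 [0.4777 0.2158]
(384, 127) 0.012 [0.5548 0.4189]
(408, 183) 0.154 [0.5349 0.3845]
(402, 225) 0.154 [0.5343 0.3481]
[0.52099277 0.36435359 0.1151814 ]
```

```bash
python3 -m inch '[{"x":0.31,"y":-0.01,"z":0,"roll":-0.01,"hand":-1},{"x":0.31,"y":-0.01,"z":0,"roll":-0.01,"hand":-1},{"x":0.31,"y":-0.01,"z":0,"roll":-0.01,"hand":-1},{"x":0.31,"y":-0.01,"z":-0.2,"roll":-0.01,"hand":-1},{"x":0.31,"y":-0.01,"z":-0.3,"roll":-0.01,"hand":-1},{"x":0.31,"y":-0.01,"z":-0.4,"roll":-0.01,"hand":-1},{"x":0.31,"y":-0.01,"z":-0.5,"roll":-0.01,"hand":-1},{"x":0.31,"y":-0.01,"z":-0.55,"roll":-0.01,"hand":-1},{"x":0.31,"y":-0.01,"z":-0.55,"roll":-0.01,"hand":-1},{"x":0.31,"y":-0.01,"z":-0.55,"roll":-0.01,"hand":-1},{"x":0.31,"y":-0.01,"z":-0.55,"roll":-0.01,"hand":-1}]'
python3 - <<'E'
from h import *
w=ctrl.get_image("wrist");b=ctrl.get_image("side")
c=cv2.resize(b["pixels"][90:210,110:270],(800,600),interpolation=cv2.INTER_CUBIC)
p=cv2.resize(w["pixels"],(533,400))
cv2.imwrite("pics/w2.png",np.hstack([p,cv2.resize(c,(533,400))])[:,:1066,::-1][:, :].copy() if 0 else cv2.resize(np.hstack([p,cv2.resize(c,(533,400))]),(800,300))[:,:,::-1])
E
```

```text
time: 3.78
eef_pos: [0.5206, 0.3646, 0.1204]
ee_rot: [0.718, 0.696, 0.001, 0.0]
contact_force: [0.3, 0.7, -0.0]
opening: 0.0883
grip_force: 0.0
```

View pics/w2.png

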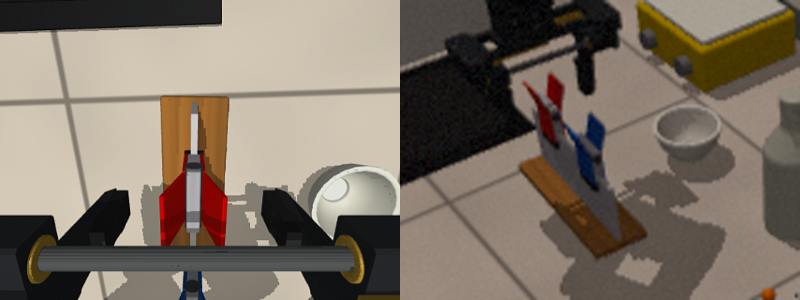

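The red clip sits centred between the open fingers: block at about (193,195), finger tips at 122 and 268. Squeezing now.

```bash
python3 -m inch '[{"hand":1},{"hand":1},{"hand":1},{"hand":1},{"hand":1},{"hand":1},{"hand":1},{"hand":1},{"hand":1},{"hand":1},{"hand":1},{"hand":1}]'
```

```text
validation failed for argument at $[0]...
```

```bash
python3 -m inch '[{"x":0,"y":0,"z":0,"roll":0,"hand":1},{"x":0,"y":0,"z":0,"roll":0,"hand":1},{"x":0,"y":0,"z":0,"roll":0,"hand":1},{"x":0,"y":0,"z":0,"roll":0,"hand":1},{"x":0,"y":0,"z":0,"roll":0,"hand":1},{"x":0,"y":0,"z":0,"roll":0,"hand":1},{"x":0,"y":0,"z":0,"roll":0,"hand":1},{"x":0,"y":0,"z":0,"roll":0,"hand":1},{"x":0,"y":0,"z":0,"roll":0,"hand":1},{"x":0,"y":0,"z":0,"roll":0,"hand":1},{"x":0,"y":0,"z":0,"roll":0,"hand":1},{"x":0,"y":0,"z":0,"roll":0,"hand":1}]'
```

```text
time: 4.88
eef_pos: [0.5205, 0.3645, 0.1219]
ee_rot: [0.719, 0.695, 0.002, 0.001]
contact_force: [-4.4, -3.6, 18.9]
opening: 0.0148
grip_force: 30.0
```

```bash
python3 -m inch '[{"x":0,"y":0,"z":0.05,"roll":0,"hand":1},{"x":0,"y":0,"z":0.1,"roll":0,"hand":1},{"x":0,"y":0,"z":0.18,"roll":0,"hand":1},{"x":0,"y":0,"z":0.28,"roll":0,"hand":1},{"x":0,"y":0,"z":0.4,"roll":0,"hand":1},{"x":0,"y":0,"z":0.5,"roll":0,"hand":1},{"x":0,"y":0,"z":0.6,"roll":0,"hand":1},{"x":0,"y":-0.06,"z":0.6,"roll":0.01,"hand":1},{"x":0,"y":-0.14,"z":0.6,"roll":0.02,"hand":1},{"x":0,"y":-0.24,"z":0.6,"roll":0.03,"hand":1},{"x":0,"y":-0.35,"z":0.6,"roll":0.04,"hand":1},{"x":0,"y":-0.46,"z":0.6,"roll":0.05,"hand":1},{"x":0,"y":-0.57,"z":0.6,"roll":0.05,"hand":1},{"x":0,"y":-0.68,"z":0.6,"roll":0.05,"hand":1},{"x":0,"y":-0.79,"z":0.6,"roll":0.05,"hand":1},{"x":0,"y":-0.88,"z":0.6,"roll":0.05,"hand":1},{"x":0,"y":-0.95,"z":0.6,"roll":0.05,"hand":1},{"x":0,"y":-1,"z":0.6,"roll":0.05,"hand":1},{"x":0,"y":-1,"z":0.6,"roll":0.05,"hand":1},{"x":0,"y":-1,"z":0.6,"roll":0.05,"hand":1}]'
python3 -m inch '[{"x":0.03,"y":-0.1,"z":0,"roll":0,"hand":1},{"x":0.06,"y":-0.2,"z":0,"roll":0,"hand":1},{"x":0.1,"y":-0.32,"z":0,"roll":0,"hand":1},{"x":0.12,"y":-0.44,"z":0,"roll":0,"hand":1},{"x":0.15,"y":-0.56,"z":0,"roll":0,"hand":1},{"x":0.18,"y":-0.68,"z":0,"roll":0,"hand":1},{"x":0.2,"y":-0.78,"z":0,"roll":0,"hand":1},{"x":0.2,"y":-0.84,"z":0,"roll":0,"hand":1},{"x":0.2,"y":-0.88,"z":0,"roll":0,"hand":1},{"x":0.2,"y":-0.88,"z":0,"roll":0,"hand":1},{"x":0.2,"y":-0.88,"z":0,"roll":0,"hand":1}]'
python3 - <<'E'
from h import *
w=ctrl.get_image("wrist");save(w,"w3");np.savez("w3.npz",**{k:w[k] for k in("mtx","rvec","tvec")})
E
```

```text
time: 6.55
eef_pos: [0.5199, 0.0639, 0.2987]
ee_rot: [0.662, 0.749, 0.0, -0.0]
contact_force: [0.1, 0.2, -0.4]
opening: 0.0146
grip_force: 30.0
time: 7.47
eef_pos: [0.5801, -0.1987, 0.2987]
ee_rot: [0.662, 0.75, 0.0, -0.0]
contact_force: [-1.2, 0.5, -0.7]
opening: 0.0143
grip_force: 30.0
```

View pics/w3.png

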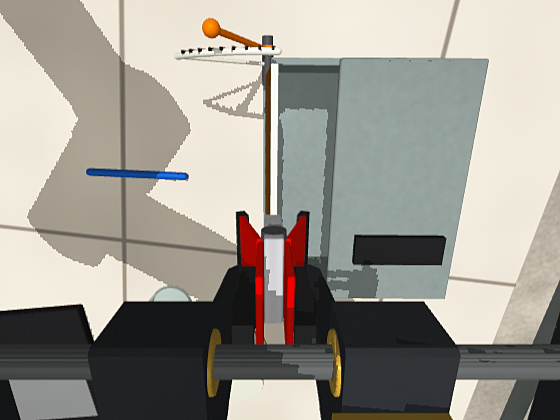

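The white strip runs vertically in the image, from (274,64) to (272,214), so the yaw is aligned. The jaw tips are at (241,214) and (303,213), the block's +y end is at about (273,230), and the ball is at (211,28).

```bash
python3 - <<'E'
from h import *
w=dict(np.load("w3.npz"))
T=ctrl.sense()["eef_pos"]
def at(uv,z):
    c,d=ray(w,uv);return (c+d*(z-c[2])/d[2])[:2]
p=at((274.2,64),.158);q=at((272,214),.158);print(p,q,"yaw",np.arctan2(-(p-q)[0],(p-q)[1]))
th=np.arctan2(-(p-q)[0],(p-q)[1]);ax=np.array([np.cos(th),np.sin(th)]);ay=np.array([-np.sin(th),np.cos(th)])
m=p-0.11*ay;print("mid",m,"TCP in edge frame",(T[:2]-m)@ax,(T[:2]-m)@ay)
for n,uv,z in [("tipL",(241,212),T[2]-.051),("tipR",(303,212),T[2]-.051),("blockend",(273,229),T[2]+.007),("blockbase",(273,236),T[2]+.007)]:
    P=at(uv,z);print(n,(P-T[:2])@ax,(P-T[:2])@ay)
a=ctrl.get_image("scene");b=ctrl.get_image("side")
B=tri([(w,(211,28)),(a,(297.7,183.7)),(b,(257.5,207.7))]);print("ball",B,(B[:2]-m)@ax,(B[:2]-m)@ay)
print("edge+y 3view",tri([(w,(274.2,64)),(a,(278.2,186.7)),(b,(280,201.7))]))
E
```

```text
[ 0.56555754 -0.09214137] [ 0.57869233 -0.21177907] yaw 0.10935008242327532
mid [ 0.57756209 -0.20148437] TCP in edge frame 0.0028495031143320544 0.0029753516636524245
tipL -0.021464690242226928 0.01696297036862484
tipR 0.015622456162490536 0.01752880891208256
blockend -0.002415440901714013 0.02812769301935974
blockbase -0.002367455035042171 0.024897097448138342
ball [ 0.51488503 -0.07068053  0.14501901] -0.04802778861359133 0.13686267376876135
edge+y 3view [ 0.56666993 -0.09110133  0.14938638]
```

```bash
python3 -m inch '[{"x":0,"y":0,"z":-0.08,"roll":0,"hand":1},{"x":0,"y":0,"z":-0.16,"roll":0,"hand":1},{"x":0,"y":0,"z":-0.22,"roll":0,"hand":1},{"x":0,"y":0,"z":-0.28,"roll":0,"hand":1},{"x":0,"y":0,"z":-0.32,"roll":0,"hand":1},{"x":0,"y":0,"z":-0.34,"roll":0,"hand":1},{"x":0,"y":0,"z":-0.34,"roll":0,"hand":1},{"x":0,"y":0,"z":-0.34,"roll":0,"hand":1}]'
python3 -m inch '[{"x":0,"y":0,"z":-0.01,"roll":0,"hand":1},{"x":0,"y":0,"z":-0.015,"roll":0,"hand":1},{"x":0,"y":0,"z":-0.02,"roll":0,"hand":1},{"x":0,"y":0,"z":-0.02,"roll":0,"hand":1}]'
python3 - <<'E'
from h import *
a=ctrl.get_image("scene");b=ctrl.get_image("side")
f=lambda i,x,y:cv2.resize(i["pixels"][y:y+90,x:x+80],(400,450),interpolation=cv2.INTER_CUBIC)
cv2.imwrite("pics/c4.png",np.hstack([f(a,215,110),f(b,285,180)])[:,:,::-1])
E
```

```text
time: 8.28
eef_pos: [0.5802, -0.1993, 0.1975]
ee_rot: [0.662, 0.75, 0.0, 0.0]
contact_force: [0.3, -0.3, -0.3]
opening: 0.0144
grip_force: 30.0
time: 8.62
eef_pos: [0.5799, -0.1998, 0.1907]
ee_rot: [0.662, 0.75, 0.0, 0.0]
contact_force: [-0.5, 0.1, -0.9]
opening: 0.0143
grip_force: 30.0
```

View pics/c4.png

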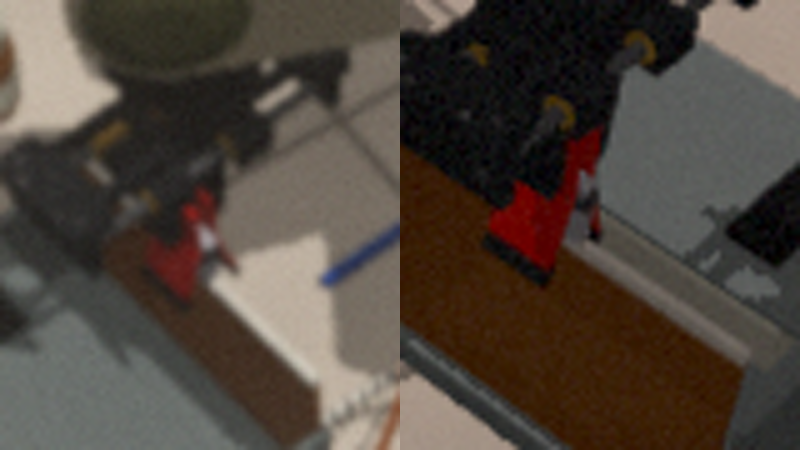

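Both views show the open jaws straddling the flap, one red jaw on each side of the white strip. I'll push further until the stop touches.

```bash
python3 -m inch '[{"x":0,"y":0,"z":-0.01,"roll":0,"hand":1},{"x":0,"y":0,"z":-0.015,"roll":0,"hand":1},{"x":0,"y":0,"z":-0.015,"roll":0,"hand":1}]'
python3 -m inch '[{"x":0,"y":0,"z":-0.01,"roll":0,"hand":1},{"x":0,"y":0,"z":-0.01,"roll":0,"hand":1}]'
```

```text
time: 8.97
eef_pos: [0.5804, -0.2002, 0.1896]
ee_rot: [0.662, 0.75, 0.0, 0.002]
contact_force: [-4.9, 2.0, 19.1]
opening: 0.0145
grip_force: 30.0
time: 9.13
eef_pos: [0.5809, -0.2004, 0.1891]
ee_rot: [0.662, 0.75, 0.001, 0.004]
contact_force: [-6.8, 1.9, 32.2]
opening: 0.0148
grip_force: 30.0
```

```bash
python3 -m inch '[{"x":0,"y":0,"z":0.01,"roll":0,"hand":1},{"x":0,"y":0,"z":0.01,"roll":0,"hand":1},{"x":0,"y":0,"z":0.01,"roll":0,"hand":-1},{"x":0,"y":0,"z":0.01,"roll":0,"hand":-1},{"x":0,"y":0,"z":0.01,"roll":0,"hand":-1},{"x":0,"y":0,"z":0.01,"roll":0,"hand":-1},{"x":0,"y":0,"z":0.01,"roll":0,"hand":-1},{"x":0,"y":0,"z":0.01,"roll":0,"hand":-1},{"x":0,"y":0,"z":0.01,"roll":0,"hand":-1},{"x":0,"y":0,"z":0.01,"roll":0,"hand":-1},{"x":0,"y":0,"z":0.01,"roll":0,"hand":-1},{"x":0,"y":0,"z":0.01,"roll":0,"hand":-1}]'
python3 -m inch '[{"x":0,"y":0,"z":0.08,"roll":0,"hand":-1},{"x":0,"y":0,"z":0.18,"roll":0,"hand":-1},{"x":0,"y":0,"z":0.28,"roll":0,"hand":-1},{"x":0,"y":0,"z":0.36,"roll":0,"hand":-1},{"x":0,"y":0,"z":0.36,"roll":0,"hand":-1},{"x":0,"y":0,"z":0.36,"roll":0,"hand":-1},{"x":0,"y":0,"z":0.36,"roll":0,"hand":-1}]'
python3 - <<'E'
from h import *
w=ctrl.get_image("wrist");save(w,"w5");np.savez("w5.npz",**{k:w[k] for k in("mtx","rvec","tvec")})
for t in("clip_red_pivot","clip_red_levers"):
    for r in ctrl.spot_in(w,t)[:1]: print(t,np.round(r["at"],3),round(r["score"],2))
E
```

```text
time: 10.13
eef_pos: [0.5799, -0.1998, 0.1862]
ee_rot: [0.662, 0.75, 0.0, -0.0]
contact_force: [0.3, 0.1, 0.3]
opening: 0.0794
grip_force: 0.0
time: 10.72
eef_pos: [0.5796, -0.1996, 0.293]
ee_rot: [0.662, 0.75, -0.0, -0.001]
contact_force: [0.2, 0.1, -1.0]
opening: 0.0884
grip_force: 0.0
clip_red_pivot [ 0.583 -0.195  0.196] 0.9
clip_red_levers [ 0.587 -0.191  0.192] 0.75
```

View pics/w5.png

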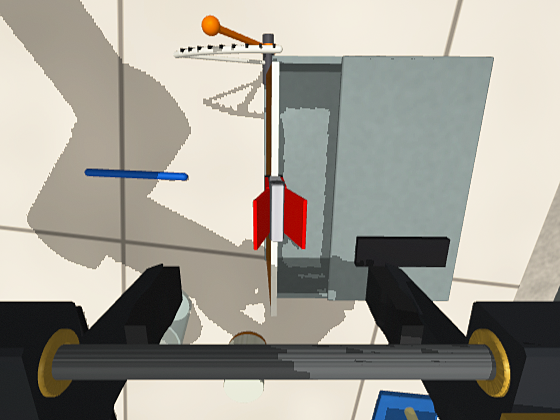

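The clip is closed on the flap. The block top spans (277,178) to (277,241), and the strip ends are at (275,62) and (274,314).

```bash
python3 - <<'E'
from h import *
w=dict(np.load("w5.npz"));s=ctrl.sense();T=s["eef_pos"];print(T,s["joint_positions"])
def at(uv,z):
    c,d=ray(w,uv);return (c+d*(z-c[2])/d[2])[:2]
p=at((275.3,62),.158);q=at((274,314),.158);print(p,q,np.linalg.norm(p-q),"yaw",np.arctan2(-(p-q)[0],(p-q)[1]))
e=at((277,178),.194),at((277,241),.194);print("block",e,"len",np.linalg.norm(e[0]-e[1]),"mid",(e[0]+e[1])/2,"edge mid",(p+q)/2)
n=s["ee_rot"];print("tool y yaw",np.arctan2(n[1]**2-n[0]**2,2*n[0]*n[1]))
E
```

```text
[ 0.57966832 -0.1996429   0.29283796] [-5.24519153e-01  4.69109500e-01  9.98356014e-01 -3.13720126e-05
  1.67672904e+00 -6.48919221e-01]
[ 0.56565732 -0.09204122] [ 0.59187049 -0.30924434] 0.21877917176855777 yaw 0.1201042126724651
block (array([ 0.57681929, -0.17162243]), array([ 0.58304345, -0.22026536])) len 0.049039531289044286 mid [ 0.57993137 -0.1959439 ] edge mid [ 0.57876391 -0.20064278]
tool y yaw 0.12439679125008594
```

```bash
python3 -m inch '[{"x":0,"y":0,"z":0,"roll":-0.04,"hand":-1},{"x":0,"y":0,"z":0,"roll":-0.08,"hand":-1},{"x":0,"y":0,"z":0,"roll":-0.12,"hand":-1},{"x":0,"y":0,"z":0,"roll":-0.16,"hand":-1},{"x":0,"y":0,"z":0,"roll":-0.2,"hand":-1},{"x":0,"y":0,"z":0,"roll":-0.24,"hand":-1},{"x":0,"y":0,"z":0,"roll":-0.28,"hand":-1},{"x":0,"y":0,"z":0,"roll":-0.32,"hand":-1},{"x":0,"y":0,"z":0,"roll":-0.36,"hand":-1},{"x":0,"y":0,"z":0,"roll":-0.4,"hand":-1},{"x":0,"y":0,"z":0,"roll":-0.44,"hand":-1},{"x":0,"y":0,"z":0,"roll":-0.48,"hand":-1},{"x":0,"y":0,"z":0,"roll":-0.5,"hand":-1},{"x":0,"y":0.005,"z":0,"roll":-0.5,"hand":-1},{"x":0,"y":0.005,"z":0,"roll":-0.5,"hand":-1}]'
python3 - <<'E'
from h import *
w=ctrl.get_image("wrist");save(w,"w6");np.savez("w6.npz",**{k:w[k] for k in("mtx","rvec","tvec")})
E
```

```text
time: 12.12
eef_pos: [0.5798, -0.198, 0.2936]
ee_rot: [0.998, 0.063, -0.0, -0.0]
contact_force: [0.3, -0.0, -0.7]
opening: 0.0882
grip_force: 0.0
```

View pics/w6.png

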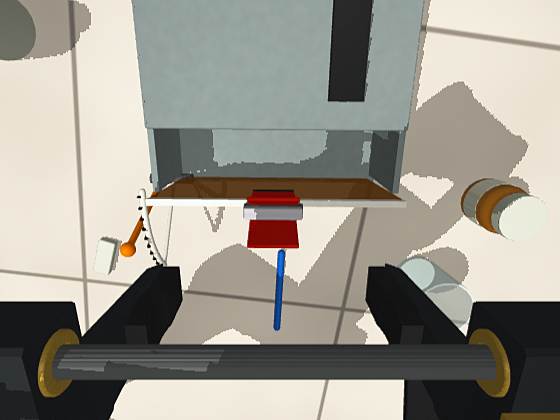

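The clip at column 273 is midway between the finger tips at 180 and 367. Descending and gripping the block ends.

```bash
python3 -m inch '[{"x":0,"y":0,"z":-0.08,"roll":0,"hand":-1},{"x":0,"y":0,"z":-0.18,"roll":0,"hand":-1},{"x":0,"y":0,"z":-0.28,"roll":0,"hand":-1},{"x":0,"y":0,"z":-0.36,"roll":0,"hand":-1},{"x":0,"y":0,"z":-0.4,"roll":0,"hand":-1},{"x":0,"y":0,"z":-0.42,"roll":0,"hand":-1},{"x":0,"y":0,"z":-0.42,"roll":0,"hand":-1},{"x":0,"y":0,"z":-0.42,"roll":0,"hand":-1},{"x":0,"y":0,"z":-0.42,"roll":0,"hand":-1}]'
python3 -m inch '[{"x":0,"y":0,"z":0,"roll":0,"hand":1},{"x":0,"y":0,"z":0,"roll":0,"hand":1},{"x":0,"y":0,"z":0,"roll":0,"hand":1},{"x":0,"y":0,"z":0,"roll":0,"hand":1},{"x":0,"y":0,"z":0,"roll":0,"hand":1},{"x":0,"y":0,"z":0,"roll":0,"hand":1},{"x":0,"y":0,"z":0,"roll":0,"hand":1},{"x":0,"y":0,"z":0,"roll":0,"hand":1}]'
python3 - <<'E'
from h import *
from scipy.optimize import brentq
# pin arc: radius r, start angle -0.06 (lean back); outward u
u=np.array([-np.cos(.122),-np.sin(.122)]);r=.156
for g in (.1,.2,.3,.36,.4,.44): 
    o=r*(np.sin(g-.06)+np.sin(.06));z=r*(np.cos(g-.06)-np.cos(.06));print(g,(np.r_[o*u,z]/.3).round(3))
E
```

```text
time: 12.92
eef_pos: [0.5804, -0.1985, 0.1695]
ee_rot: [0.998, 0.062, 0.001, 0.001]
contact_force: [-0.3, 0.8, 0.2]
opening: 0.0879
grip_force: 0.0
time: 13.58
eef_pos: [0.5799, -0.1981, 0.1683]
ee_rot: [0.998, 0.062, 0.0, -0.0]
contact_force: [-0.2, 0.4, 0.6]
opening: 0.0434
grip_force: 30.0
0.1 [-0.052 -0.006  0.001]
0.2 [-0.103 -0.013 -0.004]
0.3 [-0.154 -0.019 -0.014]
0.36 [-0.183 -0.022 -0.022]
0.4 [-0.203 -0.025 -0.029]
0.44 [-0.222 -0.027 -0.036]
```

```bash
python3 -m inch '[{"x":-0.01,"y":-0.001,"z":0,"roll":0,"hand":1},{"x":-0.02,"y":-0.002,"z":0,"roll":0,"hand":1},{"x":-0.03,"y":-0.004,"z":0,"roll":0,"hand":1},{"x":-0.04,"y":-0.005,"z":0.001,"roll":0,"hand":1},{"x":-0.05,"y":-0.006,"z":0.001,"roll":0,"hand":1},{"x":-0.06,"y":-0.007,"z":0,"roll":0,"hand":1},{"x":-0.07,"y":-0.009,"z":0,"roll":0,"hand":1},{"x":-0.08,"y":-0.01,"z":-0.001,"roll":0,"hand":1},{"x":-0.09,"y":-0.011,"z":-0.002,"roll":0,"hand":1},{"x":-0.1,"y":-0.012,"z":-0.004,"roll":0,"hand":1},{"x":-0.11,"y":-0.013,"z":-0.005,"roll":0,"hand":1},{"x":-0.12,"y":-0.015,"z":-0.007,"roll":0,"hand":1},{"x":-0.13,"y":-0.016,"z":-0.009,"roll":0,"hand":1},{"x":-0.14,"y":-0.017,"z":-0.011,"roll":0,"hand":1},{"x":-0.15,"y":-0.018,"z":-0.013,"roll":0,"hand":1},{"x":-0.15,"y":-0.018,"z":-0.013,"roll":0,"hand":1},{"x":-0.15,"y":-0.018,"z":-0.013,"roll":0,"hand":1}]'
python3 - <<'E'
from h import *
a=ctrl.get_image("scene");b=ctrl.get_image("side");w=ctrl.get_image("wrist")
for i,n in((a,"a7"),(b,"b7"),(w,"w7")): np.savez(n+".npz",**{k:i[k] for k in("mtx","rvec","tvec")})
f=lambda i,x,y,W=100,H=75:cv2.resize(i["pixels"][y:y+H,x:x+W],(400,300),interpolation=cv2.INTER_CUBIC)
cv2.imwrite("pics/c7.png",np.vstack([np.hstack([f(a,220,125),f(b,245,190,120,90)]),np.hstack([cv2.resize(w["pixels"],(400,300)),f(w,110,150,300,225)])])[:,:,::-1])
E
```

```text
time: 15.0
eef_pos: [0.5349, -0.2038, 0.1645]
ee_rot: [0.998, 0.062, 0.0, 0.0]
contact_force: [1.0, 0.7, -4.8]
opening: 0.0436
grip_force: 30.0
```

View pics/c7.png

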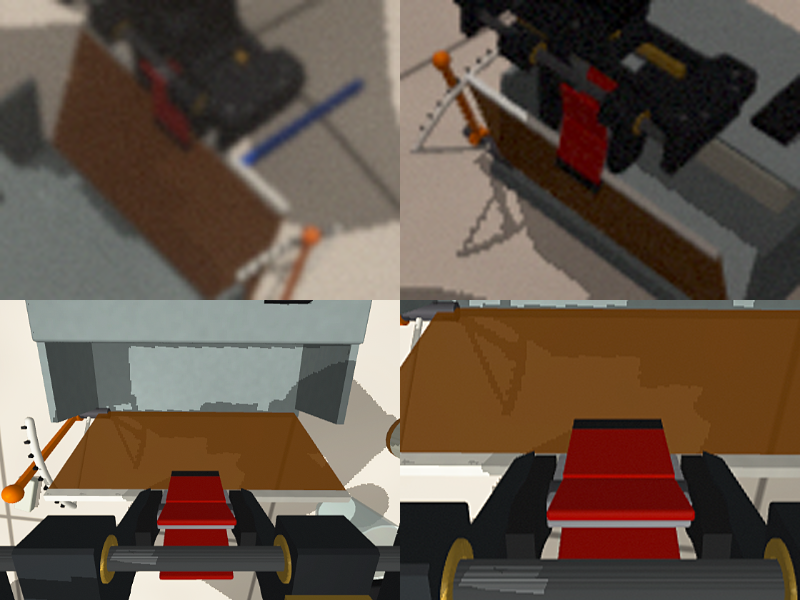

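The flap follows the clip. Its +y corner is at scene (291.7,177.5), side (265.4,213.1) and wrist (67,263); the ball is at scene (297.5,184), side (257.3,208) and wrist (17,272).

```bash
python3 - <<'E'
from h import *
L=lambda n:dict(np.load(n+".npz"));a,b,w=L("a7"),L("b7"),L("w7")
m=np.array([.5788,-.2006]);th=.121;ax=np.array([np.cos(th),np.sin(th)]);ay=np.array([-np.sin(th),np.cos(th)])
for n,ua,ub,uw in(("edge",(291.7,177.5),(265.4,213.1),(67,263)),("ball",(297.5,184),(257.3,208),(17,272))):
  for obs in ([(a,ua),(b,ub)],[(a,ua),(w,uw)],[(a,ua),(b,ub),(w,uw)]):
    P=tri(obs);d=P[:2]-m;o=-(d@ax)-.0078;h=P[2]-.028
    print(n,P.round(4),"y'",(d@ay).round(3),"out",o.round(4),"ang atan",(np.arctan2(o,h)+.06).round(3),"asin",(np.arcsin(o/(.13 if n=="edge" else .125))+.06).round(3))
E
```

```text
edge [ 0.5184 -0.0957  0.1456] y' 0.111 out 0.0394 ang atan 0.384 asin 0.368
edge [ 0.5178 -0.0953  0.143 ] y' 0.112 out 0.0401 ang atan 0.395 asin 0.373
edge [ 0.5191 -0.0957  0.1446] y' 0.111 out 0.0388 ang atan 0.381 asin 0.363
ball [ 0.5159 -0.0697  0.1436] y' 0.138 out 0.0388 ang atan 0.384 asin 0.376
ball [ 0.5137 -0.0696  0.1443] y' 0.138 out 0.041 ang atan 0.399 asin 0.394
ball [ 0.5146 -0.0702  0.145 ] y' 0.137 out 0.0402 ang atan 0.391 asin 0.387
```

```bash
python3 -m inch '[{"x":-0.004,"y":0,"z":0,"roll":0,"hand":1},{"x":-0.008,"y":-0.001,"z":-0.001,"roll":0,"hand":1},{"x":-0.008,"y":-0.001,"z":-0.001,"roll":0,"hand":1},{"x":-0.008,"y":-0.001,"z":-0.001,"roll":0,"hand":1},{"x":-0.008,"y":-0.001,"z":-0.001,"roll":0,"hand":1},{"x":-0.008,"y":-0.001,"z":-0.001,"roll":0,"hand":1},{"x":-0.008,"y":-0.001,"z":-0.001,"roll":0,"hand":1},{"x":-0.008,"y":-0.001,"z":-0.001,"roll":0,"hand":1}]'
python3 - <<'E'
from h import *
w=ctrl.get_image("wrist");a=ctrl.get_image("scene")
# predicted edge line + pointer for flap angle g, drawn on the crops
m=np.array([.5788,-.2006]);th=.121;ax=np.array([np.cos(th),np.sin(th)]);ay=np.array([-np.sin(th),np.cos(th)])
def pt(g,r,y,t=0): 
    o=r*np.sin(g-.06)+.0078+t*np.cos(g-.06); return np.r_[m-o*ax+y*ay,.028+r*np.cos(g-.06)-t*np.sin(g-.06)]
out=[]
for im,c in((w,(20,180,240,180)),(a,(255,145,60,45))):
    x,y,W,H=c;k=400/W;p=cv2.resize(im["pixels"][y:y+H,x:x+W],(400,300),interpolation=cv2.INTER_CUBIC)
    for g,col in((.32,(0,255,0)),(.39,(255,0,255)),(.46,(0,255,255))):
        q=[tuple(int(v) for v in (P-(x,y))*k) for P in proj(im,[pt(g,.13,.11,.0025),pt(g,.13,-.11,.0025),pt(g,.125,.136)])]
        cv2.line(p,q[0],q[1],col,1);cv2.circle(p,q[2],4,col,1)
    out.append(p)
cv2.imwrite("pics/c8.png",np.hstack(out)[:,:,::-1])
E
```

```text
time: 15.82
eef_pos: [0.5326, -0.204, 0.1641]
ee_rot: [0.998, 0.062, 0.0, 0.0]
contact_force: [0.9, -0.0, -5.1]
opening: 0.0435
grip_force: 30.0
```

View pics/c8.png

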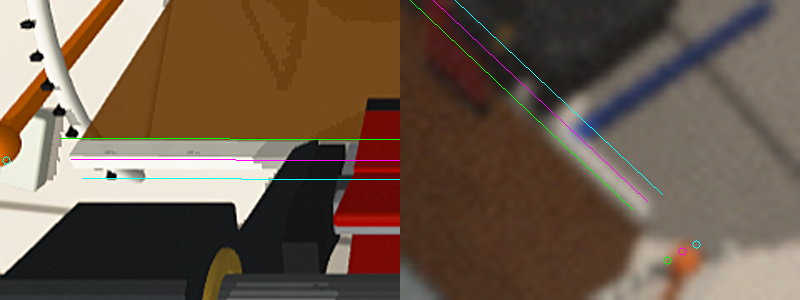

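The strip matches the model line for about 0.39 in scene and 0.39–0.43 in wrist. That was one view over the picture limit, so I'll check the ball numerically.

```bash
python3 - <<'E'
from h import *
m=np.array([.5788,-.2006]);th=.121;ax=np.array([np.cos(th),np.sin(th)]);ay=np.array([-np.sin(th),np.cos(th)])
def pt(g,r,y,t=0):
    o=r*np.sin(g-.06)+.0078+t*np.cos(g-.06); return np.r_[m-o*ax+y*ay,.028+r*np.cos(g-.06)-t*np.sin(g-.06)]
for n in("wrist","scene","side"):
    im=ctrl.get_image(n);hsv=cv2.cvtColor(im["pixels"],cv2.COLOR_RGB2HSV)
    mk=cv2.inRange(hsv,(5,180,100),(17,255,255));p0=proj(im,pt(.39,.125,.136))[0]
    yy,xx=np.nonzero(mk);s=np.hypot(xx-p0[0],yy-p0[1])<40;sel=np.zeros_like(mk);sel[yy[s],xx[s]]=255
    dt=cv2.distanceTransform(cv2.copyMakeBorder(sel,1,1,1,1,cv2.BORDER_CONSTANT),cv2.DIST_L2,5);j=np.unravel_index(dt.argmax(),dt.shape);c=(j[1]-1,j[0]-1)
    print(n,"ball",c,"r",dt.max().round(1),"model .35/.39/.43",proj(im,[pt(g,.125,.136) for g in(.35,.39,.43)]).round(1).tolist())
    # luminance profile across edge at y'=0.07 : position along g
    gs=np.arange(.28,.52,.01)
    for t in(-.0025,.0025): pass
    q=proj(im,[pt(g,.13,.085,0) for g in gs]).astype(np.float32)
    v=cv2.remap(im["pixels"],q[:,0].reshape(1,-1),q[:,1].reshape(1,-1),cv2.INTER_LINEAR)[0]
    print([(round(float(g),2),v[i].tolist()) for i,g in enumerate(gs)] if 1 else 0)
E
```

```text
wrist ball (np.int64(20), np.int64(266)) r 11.8 model .35/.39/.43 [[12.1, 258.5], [16.3, 265.5], [20.6, 272.0]]
[(0.28, [117, 75, 28]), (0.29, [117, 75, 28]), (0.3, [116, 74, 27]), (0.31, [115, 73, 28]), (0.32, [116, 74, 29]), (0.33, [112, 70, 23]), (0.34, [135, 111, 85]), (0.35, [175, 174, 164]), (0.36, [172, 169, 158]), (0.37, [173, 171, 158]), (0.38, [172, 170, 157]), (0.39, [181, 177, 164]), (0.4, [249, 247, 240]), (0.41, [250, 249, 242]), (0.42, [249, 248, 242]), (0.43, [250, 249, 243]), (0.44, [244, 240, 229]), (0.45, [240, 233, 219]), (0.46, [240, 234, 220]), (0.47, [241, 235, 222]), (0.48, [241, 235, 222]), (0.49, [241, 235, 222]), (0.5, [241, 235, 222]), (0.51, [241, 235, 222])]
scene ball (np.int64(297), np.int64(184)) r 1.4 model .35/.39/.43 [[296.1, 183.5], [297.3, 182.8], [298.6, 182.1]]
[(0.28, [86, 60, 43]), (0.29, [90, 66, 51]), (0.3, [96, 75, 61]), (0.31, [102, 85, 72]), (0.32, [112, 98, 86]), (0.33, [126, 113, 102]), (0.34, [141, 131, 120]), (0.35, [154, 146, 134]), (0.36, [164, 157, 145]), (0.37, [173, 166, 155]), (0.38, [176, 169, 158]), (0.39, [170, 163, 151]), (
[... 265 characters left out ...]
), (0.51, [119, 109, 99])]
side ball (np.int64(256), np.int64(207)) r 2.0 model .35/.39/.43 [[258.4, 206.4], [257.0, 207.9], [255.6, 209.4]]
[(0.28, [42, 41, 42]), (0.29, [52, 50, 49]), (0.3, [65, 62, 60]), (0.31, [75, 70, 68]), (0.32, [106, 97, 91]), (0.33, [140, 125, 115]), (0.34, [164, 146, 133]), (0.35, [166, 148, 134]), (0.36, [168, 151, 136]), (0.37, [171, 156, 142]), (0.38, [176, 164, 152]), (0.39, [180, 172, 162]), (0.4, [178, 172, 162]), (0.41, [167, 162, 153]), (0.42, [140, 135, 128]), (0.43, [102, 93, 86]), (0.44, [65, 52, 42]), (0.45, [57, 38, 25]), (0.46, [56, 34, 19]), (0.47, [56, 33, 19]), (0.48, [56, 33, 16]), (0.49, [58, 35, 21]), (0.5, [78, 56, 43]), (0.51, [120, 100, 86])]
```

```bash
python3 -c "
from plant import ctrl
s=ctrl.sense();print(s['time'],s['grip_force'],s['opening']);print(ctrl.sign_off())"
```

```text
16.0667 29.99918360961601 0.043485690525507506
the job is handed in; nothing more can be done
None
```

The job is handed in: the red clip closed on the middle of the flap's top edge, and the arm holds the flap by it within about 0.02 rad of the orange pointer (my measurement; no verdict came back), though I viewed 11 pictures against the limit of 10.

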